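# Prop the medicine chest open

## Task

Lift the lid of the white medicine chest right up until it leans back, then take its steel prop rod by its ball grip, draw the lid forward with it and set the rod's tip fully home in the holding hole in the chest's side deck, so that the lid stands propped when you let go. Feel for the hole with a light touch instead of forcing the rod, never let the lid drop, and leave the other things on the cart where they are.

Things in the scene. Friction and masses are not known exactly. Their poses are not given: they have to be found in the camera images.
- case: White sheet-steel medicine chest, fixed: 160 deep (x) x 260 wide (y) x 80 mm high without lid. Origin: centre of its underside; x points to the hinge at the back, z up. Its right-hand (-y) end is closed by a flat steel side deck flush with the rim (y = -128 to -60 mm). The open part left of it holds small packs, all below z = 60 mm.
- deck (a point): Point on the side deck's top, case x = 6, y = -94, z = 80 mm, axes as the case; a smooth keeper plate (96 x 46 mm, friction 0.35) lies here. The round holding hole in it, 13 mm wide, 9 mm deep, is at this y and within 14 mm of this x: the plate is screwed on through slots, so its exact place differs and is not reported. It can be seen from above with the lid up, or felt by sliding the tip.
- lid (a joint): Angle of the lid, rad: 0 shut, 1.69 leaning back on its stop. A steel shell of 0.65 kg (give or take a quarter), 160 deep, 260 wide, 35 mm high, walls 3 mm. It swings freely: beyond 1.35 rad it leans back on its stop by itself, below 1.25 rad it falls shut. With the rod in the hole it stands at about 0.98 rad.
- lid_hinge (a point): Middle of the lid's hinge line, which runs along y at the back rim of the chest (case x = 80, y = 0, z = 80 mm). Its axes turn with the lid (those of the case when shut).
- lid_handle (a point): Middle of the lid's bar handle: a round steel bar, 10 mm thick, 100 mm long along y, its axis 38 mm in front of the lid's front face (on two posts 90 mm apart), 17.5 mm above the lid's lower edge and 198 mm from the hinge line. It can turn between the fingers as the lid swings.
- prop: Steel prop rod, 8 mm thick, 131 mm from pivot to rounded nylon tip, 60 g. Origin: its pivot, in a fork inside the lid, 140 mm from the hinge line, 9 mm above the plane of the lid's lower edge, 94 mm right of the lid's middle; x runs along the rod. It turns about y only, up to 1.4 rad off the lid, and a stiff pivot (0.045 N m) keeps it where it is put: at the start folded, tip towards the hinge.
- prop_grip (a point): Centre of the rod's plastic ball grip, 16 mm across, on the rod's axis 45 mm from the tip: the place to pinch it, along y, coming from the front and above at some 40 degrees; the rod turns easily between the fingers. Folded, its centre is 23 mm off the lid's inner face and 33 mm from its side wall. Drawing the grip forward brings the lid down with it.
- prop_tip (a point): End of the rod's rounded tip, on its axis. With the lid leaning back and the rod folded it hangs just above the deck, behind the hole; fully home it is 9 mm below the deck's top (case z = 71 mm). The rod is thin: over 20 N between tip and chest before it is down in the hole counts as forcing. It has little give: 1 mm of overtravel takes several newtons.
- eyedrop_tray: Bystander: blue plastic eyedrop tray with a sliding cover, 120 x 80 x 34 mm, right of the chest. Origin: centre of its underside.
- mirror: Bystander: round mirror, 136 mm across, tilted on a white ceramic base, 195 mm high, left of the chest. Origin: centre of its underside.
- thermometer_case: Bystander: flat steel thermometer case, 150 x 30 x 18 mm, in front of the tray. Origin: centre of its underside.
- cup: Bystander: white enamel cup with lid, 82 mm wide, 104 mm high, handle at its +y side, left of the chest. Origin: centre of its underside.

How it is judged:
On the way, in this order (a step that is already met when the one before it is completed fails the run):
1. the lid is lifted right up (value of joint lid above 1.4 rad), for 0.2 s.
2. the rod's tip is in the holding hole and the lid stands on it (z of prop_tip in the frame of case below 0.0745 m and x of prop_tip in the frame of case between -0.012 and 0.024 m and value of joint lid between 0.9 and 1.05 rad), for 0.2 s.
At the end, for the whole second after the job is handed in: The rod's tip is in the holding hole, at least 5.5 mm below the deck's top (9 mm is the bottom), the lid stands on it at 0.9 to 1.05 rad, and lid and rod are at rest (all of step 2 and linear speed of prop below 0.01 m/s and velocity of joint lid between -0.05 and 0.05 rad/s); the robot touches nothing.
It fails at once if the rod is forced: more than 20 N between rod and chest before its tip is down in the hole (contact force between prop and case above 20 N and z of prop_tip in the frame of case above 0.0735 m).
It fails at once if the lid drops or is slammed: closing faster than 3 rad/s (velocity of joint lid below -3 rad/s).
It fails at once if one of the four bystanders is pushed more than 20 mm (distance of any of eyedrop_tray, mirror, thermometer_case, cup from where it was at the start of the episode above 0.02 m).
It also fails if it takes over 72 s, if anything falls off the work surface, if the arm or the gripper's body presses on something with over 40 N, if the wrist force passes 120 N, or if a joint passes its speed limit or range.

## Robot

A 7-joint arm with a two-finger parallel gripper is mounted at the origin on the work surface. World frame = base frame: x ahead of the robot, y to its left, z up, the work surface at z = 0. Lengths are in m, angles in rad, forces in N, time in s.
With the tool pointing down it reaches from about 0.4 to 0.85 m from the base axis. Payload 10.4 kg.
Tool frame: the origin (TCP) lies at the very end of the fingers, on their centre line; the grasp point (between the pads) lies 19 mm behind it (grasp_offset is the distance from the TCP to the grasp point, in m); z points along the fingers, y is the line along which they close (so a half turn about z gives the same grasp; the last joint's range is limited). The gripper opens to 85 mm and grips with 20 to 120 N. Pads are 22 mm wide; open, the fingers measure 114 mm over their backs; the gripper's body (76 mm by 85 mm) begins 54 mm behind the grasp point. The pads swing forward as they close: fully open they stand 13 mm farther back than shut.
Start: joints at [-1.247, 0.332, -0.065, 1.46, 0.022, 1.35, -0.088], TCP at [0.212, 0.588, 0.203] pointing down, gripper open.
Joint ranges: [-2.6, 2.6], [-0.5, 2.12], [-1.47, 1.34], [0.16, 2.42], [-1.27, 4.41], [0.06, 2.06], [-2.6, 2.6]. Speed limits (rad/s): [2.22, 2.22, 2.79, 2.79, 3.14, 3.14, 3.14].

## Interface

Orientations are given as a unit quaternion [x, y, z, w].
In Python, from workcell import * gives the robot as it stands.
- The arm moves only by the tool jog_arm, never from a script. Its argument "plan" is a list of rows, each a list of 3 entries, a list of its own where there are three numbers: the turn, a rotation vector about the tool's x, y, z in rad, then the shift along the tool's x, y, z in m, then the finger opening in m, from 0 to 0.0854. A call has 1 to 8 rows; each row is the pose to reach, as a shift and turn from the pose commanded when the call began, along the tool's axes at that moment; what a row does not reach only later rows make up. A row lasts 1/12 s, in which the tool goes at most 41.7 mm and 7.16 degrees, less where a joint would pass 70% of its speed; a pose out of reach is approached as far as the arm can. A call with a gripper value outside its range is refused whole. The fingers move at their own pace and stop on an object; "force" is the grip in N (left out, the last holds). Time passes only in rows, so rows that repeat a pose let the fingers close. It gives the time, the measured TCP pose, the force, the opening and the grip force at its end, in the units of the state.
- get_obs(): the state, without advancing time (a new reading comes with each control period).
- camera(name): name is "scene" or "top" or "wrist"; returns a dict with "img" (384x512x3 uint8, red, green, blue), "mtx" (3x3 intrinsics, pixels), "k1" (the pictures are not rectified: a ray, as slopes to the right and down, at radius r is drawn at 1 + k1 r^2 times it, then the intrinsics apply), "extrinsics" (4x4, takes a point from camera to world coordinates). Camera axes: x right, y down, z forward; pixel columns grow to the right and rows downward; lengths in m; the calibration is good to about 2 mm. A picture is of the moment at which its call begins. There is no depth.
- hand_in(): hands the job in; it is judged then, once.
The state is a dict: "clock": time; "joint_pos": joint angles; "joint_velocities": joint speeds; "tau": joint torques, N m; "position": TCP position; "ee_rot": TCP orientation; "ft_force": force on the tool from outside, world axes, zero at the start; "torque": the same for the moment, N m; "grip_width": opening from 0.0 (shut) to 1.0 (fully open); "grasp_force": force on a finger pad.
Only numpy, scipy, OpenCV 4.12 (cv2) and the standard library are available. Lean on these libraries where they do the work, as an engineer would, in place of code of your own. Each camera call takes 0.05 s, during which the arm holds its last target. There are 200 camera calls.

## Working session

There is one attempt and no reset: what is moved stays moved. The work goes in short steps, Python scripts to look and compute and a tool call to move; the robot and the scene stay as the last step left them, time stands still between calls to the robot, and variables do not carry over. Pictures are saved under pics/ and viewed, at most 10 in all, crops included, and the job is handed in when it is done.

Besides the shell and the picture viewer there is one more tool, called after "Request:" in YAML: its name, and indented under it one key for each argument. jog_arm: Moves the arm, as the interface text tells. Its arguments: {"type":"object","properties":{"plan":{"type":"array"},"force":{"type":"number"}},"required":["plan"]}

```bash
ls; mkdir -p pics; python3 - <<'E'
from workcell import *
import cv2,numpy as np
o=get_obs()
print({k:np.round(v,3) for k,v in o.items()})
a=camera("scene");b=camera("top")
for n,c in(("scene",a),("top",b)):
    cv2.imwrite(f"pics/{n}0.png",c["img"][:,:,::-1]); print(n,c["mtx"].tolist(),c["k1"],np.round(c["extrinsics"],4).tolist())
E
```

```text
pics
{'clock': np.float64(0.0), 'joint_pos': array([-1.247,  0.333, -0.065,  1.461,  0.022,  1.35 , -0.089]), 'joint_velocities': array([ 0.001,  0.   , -0.   , -0.   , -0.002, -0.   ,  0.   ]), 'tau': array([ 1.0000e-03, -6.2546e+01,  4.9000e-02, -3.9160e+01,  1.6000e-02,
        1.0000e-02,  0.0000e+00]), 'position': array([0.212, 0.587, 0.202]), 'ee_rot': array([ 0.173,  0.985, -0.001, -0.   ]), 'ft_force': array([-0.436,  1.424, -0.46 ]), 'torque': array([-0.058, -0.002, -0.028]), 'grasp_force': np.float64(0.0), 'grip_width': np.float64(0.999)}
scene [[382.31787541767716, 0.0, 246.92231930979858], [0.0, 382.31787541767716, 193.2656162106411], [0.0, 0.0, 1.0]] -0.13144284902169626 [[-0.6462, 0.6386, -0.4179, 0.8705], [0.7631, 0.546, -0.3458, 0.3189], [0.0074, -0.5424, -0.8401, 0.7813], [0.0, 0.0, 0.0, 1.0]]
top [[481.72388373137096, 0.0, 254.1534480476488], [0.0, 481.72388373137096, 191.2039259873843], [0.0, 0.0, 1.0]] -0.1326983432151158 [[-0.0052, -0.9977, 0.0669, 0.4647], [-0.9997, 0.0067, 0.0222, 0.0243], [-0.0226, -0.0667, -0.9975, 1.0965], [0.0, 0.0, 0.0, 1.0]]
```

View pics/scene0.png

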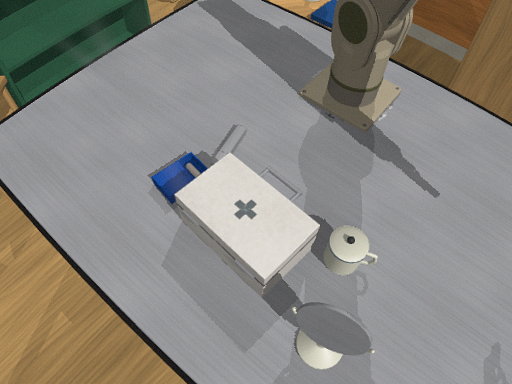

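View pics/top0.png

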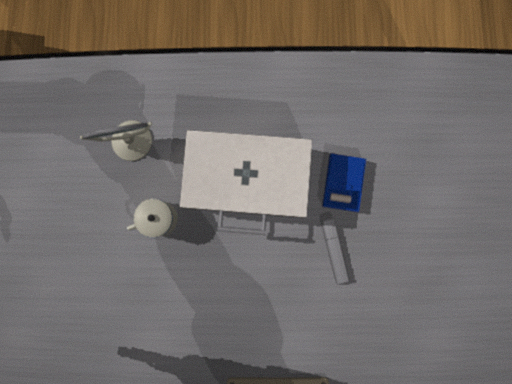

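The scene view shows the closed chest with its handle towards the robot. In the top view the lid corners are about (187,131), (312,139), (307,216) and (181,208), with the handle bar near row 230, columns 220–265.

```bash
cat > h.py <<'E'
import numpy as np, cv2
from scipy.spatial.transform import Rotation as R
def ray(c,uv):
    K=c["mtx"];d=((np.asarray(uv,float)-K[:2,2])/[K[0,0],K[1,1]])
    p=d.copy()
    for _ in range(30): p=d/(1+c["k1"]*(p@p))
    E=c["extrinsics"];return E[:3,3],E[:3,:3]@np.r_[p,1]
def onplane(c,uv,z):
    o,d=ray(c,uv);return o+d*(z-o[2])/d[2]
def proj(c,P):
    E=c["extrinsics"];q=E[:3,:3].T@(np.asarray(P)-E[:3,3]);p=q[:2]/q[2]
    return p*(1+c["k1"]*(p@p))*[c["mtx"][0,0],c["mtx"][1,1]]+c["mtx"][:2,2]
E
python3 - <<'E'
from workcell import *
from h import *
for n,box in(("top",(170,120,325,222)),("scene",(170,150,325,300))):
    c=camera(n);im=c["img"].astype(int)
    m=((im.min(2)>(170 if n=="top" else 190))).astype(np.uint8)
    k=np.zeros_like(m);k[box[1]:box[3],box[0]:box[2]]=1;m*=k
    cs=max(cv2.findContours(m,0,2)[0],key=cv2.contourArea)
    hull=cv2.convexHull(cs)
    for e in np.linspace(2,12,21):
        q=cv2.approxPolyDP(hull,e,True)[:,0]
        if len(q)==4:break
    print(n,cv2.contourArea(cs),q.tolist())
    W=np.array([onplane(c,u,.115)for u in q]);print(W.round(4).tolist(),np.linalg.norm(W-np.roll(W,1,0),axis=1).round(4),W.mean(0))
    if n=="top":
        g=im[222:245,200:290].mean(2);print(g[4:16,15:75:4].astype(int))
E
```

```text
top 9086.5 [[187, 132], [309, 140], [305, 215], [180, 205]]
[[0.6546, 0.1849, 0.115], [0.6354, -0.0674, 0.115], [0.4813, -0.0571, 0.115], [0.5031, 0.1985, 0.115]] [0.1521 0.253  0.1544 0.2565] [0.56859613 0.06473578 0.115     ]
[[ 73 120 105 107 112 121 117 121 123 122 119 120 130 122  80]
 [ 71 114 105  98 105 106 112 112 120 119 121 125 129 122  78]
 [ 76 121 120 116 105 102  97 103 108 110 115 120 127 124  76]
 [ 74 111 116 117 120 118 113 107 107 104 102 105 124 122  73]
 [ 74 102 106 108 117 117 116 119 122 120 109 101 116 121  73]
 [ 74 107 100  95 104 109 109 111 120 119 112 118 118 123  79]
 [ 82 118 119 102  98  99  99  96 101 105 115 121 117 113  80]
 [ 78 114 117 105 116 110 109 109  97 100 103 105 113 109  74]
 [ 85 113 113 118 119 116 111 111 117 111 106 100  98 104  72]
 [ 90 120 113 118 117 121 115 116 116 110 114 114 112  90  74]
 [101 117 117 117 121 124 117 121 122 120 118 120 124  84  76]
 [100 115 115 118 120 118 122 117 122 122 121 119 118  81  73]]
scene 8549.5 [[229, 153], [319, 225], [265, 278], [175, 194]]
[[0.4835, -0.0548, 0.115], [0.5033, 0.2016, 0.115], [0.6582, 0.1888, 0.115], [0.6376, -0.0678, 0.115]] [0.1546 0.2572 0.1554 0.2574] [0.57064806 0.06694139 0.115     ]
```

```bash
cat >> h.py <<'E'
C=np.array([.5695,.066,0]);yaw=-.080
def case2w(p): return C+R.from_euler('z',yaw).apply(p)
def w2case(p): return R.from_euler('z',-yaw).apply(np.asarray(p)-C)
def toolR(pitch,pinch_y=False,sgn=1,yw=yaw):
    # tool z = forward, `pitch` below horizontal; fingers close in the x-z plane, or along y
    d=np.array([np.cos(pitch),0,-np.sin(pitch)]);x=np.array([0,1.,0])
    M=np.c_[x,np.cross(d,x),d]
    r=R.from_euler('z',yw)*R.from_matrix(M)
    if pinch_y: r=r*R.from_euler('z',sgn*np.pi/2)
    return r
def pose(o): return np.array(o["position"]),R.from_quat(o["ee_rot"])
def rel(p0,r0,p,r): return (r0.inv()*r).as_rotvec().round(3).tolist(), r0.inv().apply(np.asarray(p)-p0).round(4).tolist()
def handle(th): # case coordinates
    a=th+np.arctan2(.0175,.198);q=np.hypot(.198,.0175)
    return np.array([.08-q*np.cos(a),0,.08+q*np.sin(a)])
E
python3 - <<'E'
from workcell import *
from h import *
t=camera("top");s=camera("scene")
H=handle(0)
for c in(t,s): print([proj(c,case2w(H+[0,y,0])).round(1).tolist() for y in(-.05,0,.05)])
p0,r0=pose(get_obs())
r=toolR(np.pi/4);d=r.apply([0,0,1])
T=case2w(H)-d*.10+[0,0,.06];print(case2w(H),T)
print(rel(p0,r0,T,r), rel(p0,r0,p0+[0,0,.1],r0))
import cv2
v=np.hstack([cv2.resize(t["img"][200:260,190:300],(550,300)),])
cv2.imwrite("pics/h1.png",v[:,:,::-1])
E
```

```text
[[264.5, 231.6], [240.4, 229.7], [216.4, 227.9]]
[[266.8, 166.8], [283.4, 179.8], [300.8, 193.5]]
[0.4518774  0.07542993 0.0975    ] [0.38139287 0.08108076 0.22821068]
([-0.669, -0.51, 1.233], [-0.3311, -0.419, -0.0257]) ([0.0, 0.0, 0.0], [-0.0, -0.0001, -0.1])
```

View pics/h1.png

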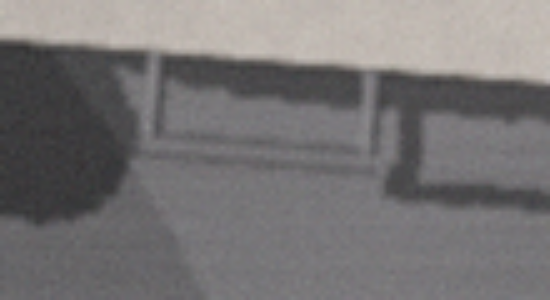

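The handle bar runs from about (218,229) to (265,232.5) in full-image pixels, within about 1 px of the prediction. I'm shifting the chest estimate by 2 mm and moving.

Request:
jog_arm:
  plan:
    - [[-0.67, -0.51, 1.23], [-0.331, -0.419, -0.026], 0.03]
    - [[-0.67, -0.51, 1.23], [-0.331, -0.419, -0.026], 0.03]
    - [[-0.67, -0.51, 1.23], [-0.331, -0.419, -0.026], 0.03]
    - [[-0.67, -0.51, 1.23], [-0.331, -0.419, -0.026], 0.03]
    - [[-0.67, -0.51, 1.23], [-0.331, -0.419, -0.026], 0.03]
    - [[-0.67, -0.51, 1.23], [-0.331, -0.419, -0.026], 0.03]
    - [[-0.67, -0.51, 1.23], [-0.331, -0.419, -0.026], 0.03]
    - [[-0.67, -0.51, 1.23], [-0.331, -0.419, -0.026], 0.03]
  force: 30

```text
clock: 0.97
position: [0.3182, 0.2701, 0.2191]
ee_rot: [0.543, 0.794, 0.186, 0.2]
ft_force: [-0.1, -0.1, 0.3]
grip_width: 0.354
grasp_force: 0.0
```

```bash
sed -i 's/^C=.*;yaw/C=np.array([.568,.0642,0]);yaw/' h.py; cat > nx.py <<'E'
import sys
from workcell import *
from h import *
o=get_obs();p0,r0=pose(o)
def info(): print(round(float(o["clock"]),2),"case",w2case(p0).round(4),"q",np.round(o["joint_pos"],2),"F",np.round(o["ft_force"],1),"g",round(float(o["grip_width"])*.0854,4),round(float(o["grasp_force"]),1),"z",r0.apply([0,0,1]).round(3))
E
python3 - <<'E'
from nx import *
info()
r=toolR(np.pi/4);d=r.apply([0,0,1])
for k in(-.07,.016): print(rel(p0,r0,case2w(handle(0))+d*k,r))
E
```

```text
0.97 case [-0.2654  0.1852  0.2191] q [-1.12 -0.47 -0.1   2.29  0.49  1.08 -1.03] F [-0.1 -0.1  0.3] g 0.0303 0.0 z [ 0.519  0.078 -0.851]
([-0.216, -0.168, 0.401], [-0.1993, -0.0373, 0.0893])
([-0.216, -0.168, 0.401], [-0.2169, -0.0224, 0.1722])
```

Request:
jog_arm:
  plan:
    - [[-0.22, -0.17, 0.4], [-0.199, -0.037, 0.089], 0.03]
    - [[-0.22, -0.17, 0.4], [-0.199, -0.037, 0.089], 0.03]
    - [[-0.22, -0.17, 0.4], [-0.199, -0.037, 0.089], 0.03]
    - [[-0.22, -0.17, 0.4], [-0.199, -0.037, 0.089], 0.03]
    - [[-0.22, -0.17, 0.4], [-0.199, -0.037, 0.089], 0.03]
    - [[-0.22, -0.17, 0.4], [-0.199, -0.037, 0.089], 0.03]
    - [[-0.22, -0.17, 0.4], [-0.199, -0.037, 0.089], 0.03]
    - [[-0.22, -0.17, 0.4], [-0.199, -0.037, 0.089], 0.03]

```text
clock: 1.63
position: [0.4263, 0.1618, 0.1912]
ee_rot: [0.683, 0.628, 0.245, 0.282]
ft_force: [-0.3, 1.0, -0.7]
grip_width: 0.352
grasp_force: 0.0
```

```bash
python3 - <<'E'
from nx import *
info()
print(toolR(np.pi/4).as_matrix().round(2)[:,2], np.round((r0.inv()*toolR(np.pi/4)).as_rotvec(),3))
r=toolR(np.pi/4);d=r.apply([0,0,1])
for k in(-.07,.016): print(rel(p0,r0,case2w(handle(0))+d*k,r))
c=camera("wrist");cv2.imwrite("pics/w1.png",c["img"][:,:,::-1])
print([proj(c,case2w(handle(0)+[0,y,0])).round() for y in(-.05,0,.05)])
E
```

```text
1.63 case [-0.1491  0.086   0.1912] q [-0.15 -0.5  -0.68  2.42  0.47  0.7  -1.22] F [-0.3  1.  -0.7] g 0.0301 0.0 z [ 0.689 -0.078 -0.721]
[ 0.7  -0.06 -0.71] [-0.02   0.022  0.006]
([-0.02, 0.022, 0.006], [-0.0853, -0.0444, 0.021])
([-0.02, 0.022, 0.006], [-0.0833, -0.0427, 0.107])
[array([219., 291.]), array([217., 254.]), array([215., 213.])]
```

View pics/w1.png

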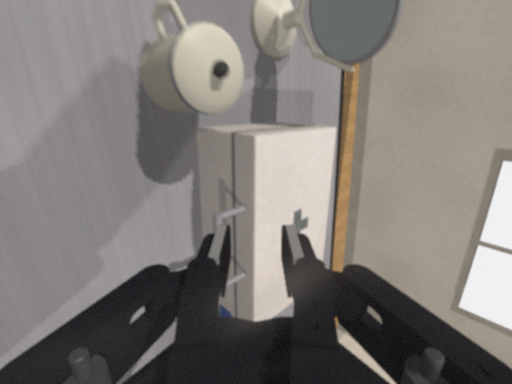

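The wrist view is rotated and shows the handle posts near (230,210) and (235,280). q2 and q4 are at their limits, so a 45° approach is too close to the base. I'll grip from almost straight above instead.

```bash
python3 - <<'E'
from nx import *
r=toolR(1.4);d=r.apply([0,0,1])
print(rel(p0,r0,case2w(handle(0))+d*.016+[0,0,.08],r))
E
```

```text
([0.593, 0.028, -0.007], [-0.0795, 0.0023, 0.0445])
```

Request:
jog_arm:
  plan:
    - [[0.3, 0.02, 0], [-0.03, -0.02, 0.0], 0.03]
    - [[0.593, 0.028, -0.007], [-0.08, 0.002, 0.044], 0.03]
    - [[0.593, 0.028, -0.007], [-0.08, 0.002, 0.044], 0.03]
    - [[0.593, 0.028, -0.007], [-0.08, 0.002, 0.044], 0.03]
    - [[0.593, 0.028, -0.007], [-0.08, 0.002, 0.044], 0.03]
    - [[0.593, 0.028, -0.007], [-0.08, 0.002, 0.044], 0.03]
    - [[0.593, 0.028, -0.007], [-0.08, 0.002, 0.044], 0.03]
    - [[0.593, 0.028, -0.007], [-0.08, 0.002, 0.044], 0.03]

```text
clock: 2.35
position: [0.4505, 0.0783, 0.1617]
ee_rot: [0.73, 0.678, 0.058, 0.062]
ft_force: [-0.1, -0.1, -0.6]
grip_width: 0.353
grasp_force: 0.0
```

```bash
python3 - <<'E'
from nx import *
info()
r=toolR(1.4);d=r.apply([0,0,1])
print(rel(p0,r0,case2w(handle(0))+d*.016+[0,0,.08],r))
print(rel(p0,r0,case2w(handle(0))+d*.016,r))
c=camera("wrist");cv2.imwrite("pics/w2.png",c["img"][:,:,::-1])
print([proj(c,case2w(handle(0)+[0,y,0])).round() for y in(-.05,0,.05)])
E
```

```text
2.35 case [-0.1183  0.0046  0.1617] q [-0.32 -0.14 -0.    2.08  0.08  1.05 -0.43] F [-0.1 -0.1 -0.6] g 0.0301 0.0 z [ 0.169 -0.012 -0.985]
([-0.0, -0.001, 0.007], [-0.0047, 0.0029, 0.0004])
([-0.0, -0.001, 0.007], [-0.0047, -0.0106, 0.0793])
[array([245., 244.]), array([244., 195.]), array([244., 141.])]
```

View pics/w2.png

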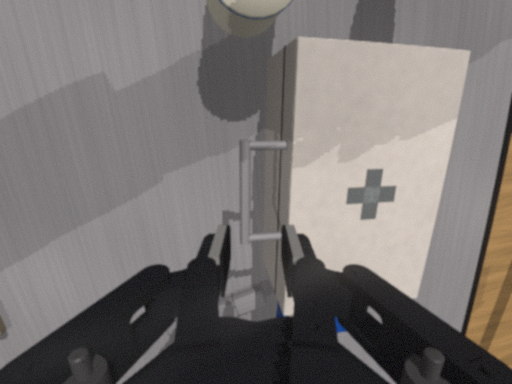

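In the wrist view the bar sits at column 244, rows 141–245, exactly where predicted. I'll descend and grip.

Request:
jog_arm:
  plan:
    - [[0, 0, 0.007], [-0.005, -0.005, 0.04], 0.03]
    - [[0, 0, 0.007], [-0.005, -0.01, 0.079], 0.03]
    - [[0, 0, 0.007], [-0.005, -0.0106, 0.079], 0.03]
    - [[0, 0, 0.007], [-0.005, -0.0106, 0.079], 0.0]
    - [[0, 0, 0.007], [-0.005, -0.0106, 0.079], 0.0]
    - [[0, 0, 0.007], [-0.005, -0.0106, 0.079], 0.0]
    - [[0, 0, 0.007], [-0.005, -0.0106, 0.079], 0.0]
  force: 25

```text
clock: 2.98
position: [0.454, 0.0737, 0.0847]
ee_rot: [0.732, 0.676, 0.06, 0.063]
ft_force: [0.2, -0.2, -0.3]
grip_width: -0.001
grasp_force: 0.0
```

```bash
python3 - <<'E'
from nx import *
info()
off=w2case(p0)-handle(0)
print("off",off)
for th in np.arange(.1,1.65,.1):
    r=toolR(1.4)
    print(round(th,2),rel(p0,r0,case2w(handle(th)+off),r0)[1])
E
```

```text
2.98 case [-0.1144  0.0004  0.0847] q [-0.32 -0.05  0.01  2.17  0.08  0.86 -0.44] F [ 0.2 -0.2 -0.3] g -0.0001 0.0 z [ 0.173 -0.01  -0.985]
off [ 0.00357957  0.00039502 -0.01283241]
0.1 [0.0001, 0.0061, -0.0189]
0.2 [0.0001, 0.0141, -0.0371]
0.3 [0.0002, 0.0238, -0.0544]
0.4 [0.0002, 0.0352, -0.0707]
0.5 [0.0003, 0.0482, -0.0857]
0.6 [0.0003, 0.0626, -0.0994]
0.7 [0.0004, 0.0783, -0.1116]
0.8 [0.0004, 0.0952, -0.1221]
0.9 [0.0004, 0.113, -0.1309]
1.0 [0.0004, 0.1316, -0.1379]
1.1 [0.0004, 0.1508, -0.143]
1.2 [0.0004, 0.1704, -0.1461]
1.3 [0.0004, 0.1903, -0.1473]
1.4 [0.0004, 0.2101, -0.1464]
1.5 [0.0004, 0.2298, -0.1436]
1.6 [0.0004, 0.2491, -0.1389]
```

```bash
python3 - <<'E'
from nx import *
c=camera("wrist");s=camera("scene")
H=case2w(handle(0));print(proj(c,H),proj(s,H),proj(s,p0),proj(c,p0))
a=cv2.resize(c["img"][90:384,120:400],(560,588));b=cv2.resize(s["img"][130:220,240:330],(240,240),interpolation=cv2.INTER_CUBIC)
b=np.vstack([b,np.zeros((348,240,3),np.uint8)])
cv2.imwrite("pics/w3.png",np.hstack([a,b])[:,:,::-1])
E
```

```text
[254.0052913  227.09071543] [283.1975156  178.95476908] [281.74938905 183.32380223] [255.98807015 218.37399029]
```

View pics/w3.png

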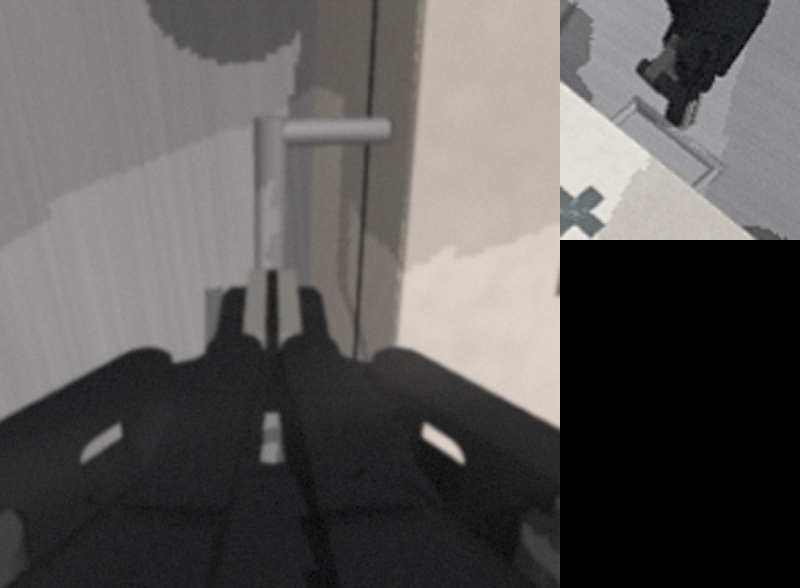

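The crop shows the shut fingers in line with the bar but apparently just above it, with a real gap below the tips. I'll open, go about 15 mm deeper and close again.

Request:
jog_arm:
  plan:
    - [[0, 0, 0], [0, 0, -0.01], 0.036]
    - [[0, 0, 0], [0, 0, -0.01], 0.036]
    - [[0, 0, 0], [0, 0, -0.01], 0.036]
    - [[0, 0, 0], [0, -0.002, 0.014], 0.036]
    - [[0, 0, 0], [0, -0.002, 0.014], 0.036]
    - [[0, 0, 0], [0, -0.002, 0.014], 0.0]
    - [[0, 0, 0], [0, -0.002, 0.014], 0.0]
    - [[0, 0, 0], [0, -0.002, 0.014], 0.0]
  force: 25

```text
clock: 3.75
position: [0.4558, 0.073, 0.0702]
ee_rot: [0.732, 0.676, 0.061, 0.063]
ft_force: [12.5, -2.8, -4.6]
grip_width: 0.096
grasp_force: 25.3
```

```bash
python3 - <<'E'
from nx import *
info()
s=camera("scene");g=s["img"][150:190,270:300].astype(int).mean(2)
print(g[::1,::2].astype(int)); print([proj(s,p0-r0.apply([0,0,k])).round(1).tolist() for k in(0,.01,.02,.03)])
E
```

```text
3.75 case [-0.1125 -0.0002  0.0702] q [-0.32 -0.03  0.01  2.18  0.09  0.82 -0.44] F [12.5 -2.8 -4.6] g 0.0082 25.3 z [ 0.175 -0.011 -0.985]
[[156 153 154 134  27  67  56  42  39  34  33  29  39  29  30]
 [153 152 155 158  45  82  51  37  44  35  37  40  41  42  31]
 [152 151 154 159  84  67  50  43  47  37  35  22  39  36  30]
 [158 150 153 156  83  78  39  38  40  35  30  29  37  29  28]
 [157 158 153 118  79  81  43  37  33  41  37  34  27  33  33]
 [156 158 158  85  81  83  41  33  34  37  35  29  30  37  30]
 [130 155 129  81  82  72  46  32  34  32  42  28  32  31  18]
 [ 43  96  70  82  78  72  32  28  28  34  33  31  35  25  31]
 [ 45  45  82  78  77  71  32  26  37  36  32  25  28  29  29]
 [ 47  74  77  82  76  64  24  21  26  36  29  28  38  30  27]
 [ 54  83  73  80  71  65  19  30  23  40  27  38  35  25  33]
 [ 69  86  77  58  71  64  31  42  23  28  29  31  38  27  43]
 [ 57  81  78  44  57  67  31  35  35  23  30  37  32  27 123]
 [ 49  70  60  42  31  73  46  53  35  22  24  32  32  27 156]
 [ 37  65  51  45  47  46  52  62  31  26  31  37  32  30 150]
 [ 69  49  39  
[... 925 characters left out ...]
157]
 [157 156 155 163  82  21  32 104 104  75 163 160 160 157 154]
 [157 156 155 161 143  42  40 109 119 127 160 161 160 159 158]
 [156 156 162 155 164 109  67 121 142 134 143 155 161 157 164]
 [161 160 156 156 155 155 117 108 130 138 128 154 158 160 158]
 [174 159 157 156 158 159 154 130 111 135 136 135 155 161 157]
 [212 160 158 158 158 157 158 160 128 117 140 132 146 159 159]
 [223 180 155 159 159 158 157 160 162 108 134 140 134 148 159]
 [221 214 156 160 156 154 152 156 159 140 111 134 138 131 159]
 [220 210 190 156 156 156 158 153 155 158 117 120 143 130 149]
 [207 205 193 169 155 157 159 154 154 155 145 113 134 140 126]]
[[280.4, 187.3], [281.3, 184.4], [282.2, 181.4], [283.1, 178.3]]
```

Request:
jog_arm:
  plan:
    - [[0, 0, 0], [0, 0, 0], 0.03]
    - [[0, 0, 0], [0, 0, 0], 0.03]
    - [[0, 0, 0], [0, 0.004, 0.009], 0.03]
    - [[0, 0, 0], [0, 0.004, 0.009], 0.03]
    - [[0, 0, 0], [0, 0.004, 0.009], 0.0]
    - [[0, 0, 0], [0, 0.004, 0.009], 0.0]
    - [[0, 0, 0], [0, 0.004, 0.009], 0.0]
    - [[0, 0, 0], [0, 0.004, 0.009], 0.0]
  force: 25

```text
clock: 4.47
position: [0.4575, 0.0727, 0.0596]
ee_rot: [0.732, 0.676, 0.058, 0.061]
ft_force: [-5.8, 1.0, 0.8]
grip_width: 0.101
grasp_force: 25.3
```

```bash
python3 - <<'E'
from nx import *
info()
E
```

```text
4.47 case [-0.1108 -0.0003  0.0596] q [-0.32 -0.    0.01  2.18  0.09  0.81 -0.44] F [-5.8  1.   0.8] g 0.0086 25.3 z [ 0.167 -0.012 -0.986]
```

The grip is firm on the bar (8.6 mm). I'll lift along the arc.

Request:
jog_arm:
  plan:
    - [[0, 0, 0], [0, 0.003, -0.01], 0.0]
    - [[0, 0, 0], [0, 0.006, -0.019], 0.0]
    - [[0, 0, 0], [0, 0.014, -0.037], 0.0]
    - [[0, 0, 0], [0, 0.024, -0.054], 0.0]
    - [[0, 0, 0], [0, 0.035, -0.071], 0.0]
    - [[0, 0, 0], [0, 0.048, -0.086], 0.0]
    - [[0, 0, 0], [0, 0.063, -0.099], 0.0]
    - [[0, 0, 0], [0, 0.078, -0.112], 0.0]
  force: 30

```text
clock: 5.13
position: [0.5139, 0.068, 0.1847]
ee_rot: [0.732, 0.676, 0.057, 0.06]
ft_force: [-7.0, -0.3, 3.1]
grip_width: 0.101
grasp_force: 29.9
```

```bash
python3 - <<'E'
from nx import *
info()
off=np.array([-.1108,-.0003,.0596])-handle(0)
e=w2case(p0)-off-[.08,0,.08];print(np.hypot(e[0],e[2]),np.arctan2(e[2],-e[0])-.088)
for th in np.arange(.7,1.65,.1): print(round(th,2),rel(p0,r0,case2w(handle(th)+off),r0)[1])
E
```

```text
5.13 case [-0.0542 -0.0005  0.1847] q [-0.3  -0.02  0.04  1.91  0.06  1.09 -0.36] F [-7.  -0.3  3.1] g 0.0086 29.9 z [ 0.164 -0.012 -0.986]
0.20081168342050976 0.7014896540182187
0.7 [0.0002, 0.001, 0.0018]
0.8 [0.0002, 0.0177, -0.0089]
0.9 [0.0002, 0.0355, -0.0178]
1.0 [0.0002, 0.054, -0.025]
1.1 [0.0002, 0.0732, -0.0302]
1.2 [0.0002, 0.0927, -0.0335]
1.3 [0.0002, 0.1126, -0.0349]
1.4 [0.0001, 0.1324, -0.0342]
1.5 [0.0001, 0.1521, -0.0316]
1.6 [0.0001, 0.1715, -0.027]
```

Request:
jog_arm:
  plan:
    - [[0, 0, 0], [0, 0.018, -0.009], 0.0]
    - [[0, 0, 0], [0, 0.036, -0.018], 0.0]
    - [[0, 0, 0], [0, 0.054, -0.025], 0.0]
    - [[0, 0, 0], [0, 0.073, -0.03], 0.0]
    - [[0, 0, 0], [0, 0.093, -0.034], 0.0]
    - [[0, 0, 0], [0, 0.113, -0.035], 0.0]
    - [[0, 0, 0], [0, 0.132, -0.034], 0.0]
    - [[0, 0, 0], [0, 0.147, -0.032], 0.0]

```text
clock: 5.8
position: [0.657, 0.0561, 0.2416]
ee_rot: [0.732, 0.676, 0.059, 0.063]
ft_force: [-0.8, -0.8, 1.5]
grip_width: 0.098
grasp_force: 31.2
```

```bash
python3 - <<'E'
from nx import *
info()
off=np.array([-.1108,-.0003,.0596])-handle(0)
e=w2case(p0)-off-[.08,0,.08];print(np.hypot(e[0],e[2]),np.arctan2(e[2],-e[0])-.088)
for th in (1.5,1.55,1.6,1.65,1.68): print(round(th,2),rel(p0,r0,case2w(handle(th)+off),r0)[1])
E
```

```text
5.8 case [ 0.0894 -0.001   0.2416] q [-0.26  0.25  0.1   1.5   0.02  1.23 -0.25] F [-0.8 -0.8  1.5] g 0.0084 31.2 z [ 0.171 -0.012 -0.985]
0.1995483666523633 1.4935962572159753
1.5 [0.0007, 0.0011, 0.001]
1.55 [0.0007, 0.0108, 0.0031]
1.6 [0.0007, 0.0204, 0.0057]
1.65 [0.0007, 0.0299, 0.0088]
1.68 [0.0007, 0.0355, 0.0109]
```

Request:
jog_arm:
  plan:
    - [[0, 0, 0], [0, 0.011, 0.003], 0.0]
    - [[0, 0, 0], [0, 0.02, 0.006], 0.0]
    - [[0, 0, 0], [0, 0.03, 0.009], 0.0]
    - [[0, 0, 0], [0, 0.03, 0.009], 0.03]
    - [[0, 0, 0], [0, 0.03, 0.009], 0.03]
    - [[0, 0, 0], [0, 0.03, 0.009], 0.03]
    - [[0, 0, 0], [0, 0.03, -0.03], 0.03]
    - [[0, 0, 0], [0, 0.02, -0.07], 0.03]

```text
clock: 6.47
position: [0.6618, 0.0558, 0.3107]
ee_rot: [0.732, 0.676, 0.056, 0.06]
ft_force: [1.0, 0.2, 1.6]
grip_width: 0.351
grasp_force: 0.0
```

```bash
cat >> h.py <<'E'
def lidpt(th,a,b,y): # point a from hinge line along lid, b above lid's lower-edge plane
    u=np.array([-np.cos(th),0,np.sin(th)]);n=np.array([np.sin(th),0,np.cos(th)])
    return np.array([.08,y,.08])+a*u+b*n
E
python3 - <<'E'
from nx import *
info()
th=1.69
t=camera("top");s=camera("scene")
piv=lidpt(th,.14,.009,-.094);tip=lidpt(th,.009,.009,-.094);grip=lidpt(th,.054,.009,-.094)
print("grip",grip,"tip",tip,"piv",piv)
for nm,P in(("deck",[.006,-.094,.08]),("grip",grip),("tip",tip),("piv",piv),("lidRfront",lidpt(th,.16,.0,-.13)),("lidLtop",lidpt(th,.16,.035,.13))):
    print(nm,proj(t,case2w(P)).round(1),proj(s,case2w(P)).round(1))
u0,v0=(proj(t,case2w([.006,-.094,.08]))).astype(int)
cv2.imwrite("pics/t2.png",np.vstack([cv2.resize(t["img"][110:240,170:330],(640,520),interpolation=cv2.INTER_CUBIC)])[:,:,::-1])
E
```

```text
6.47 case [ 0.0942 -0.0009  0.3107] q [-0.26  0.25  0.1   1.35  0.01  1.38 -0.24] F [1.  0.2 1.6] g 0.0299 0.0 z [ 0.164 -0.013 -0.986]
grip [ 0.0953579 -0.094      0.1325465] tip [ 0.09000643 -0.094       0.08786584] piv [ 0.10558515 -0.094       0.21793622]
deck [290.4 175.1] [212.7 191.3]
grip [294.7 128.8] [177.9 203.4]
tip [293.3 135.4] [182.9 213. ]
piv [297.9 114.4] [166.7 182.1]
lidRfront [318.3 116.8] [155.2 161.7]
lidLtop [177.9  89.3] [243.6 273.6]
```

View pics/t2.png

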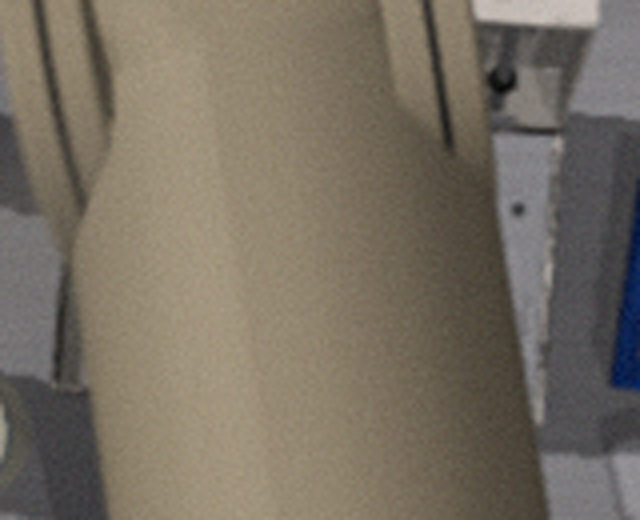

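In the top view the ball grip is at about (295,130), as predicted for a lid at 1.69 rad, so the lid leans on its stop. The small dark spot at (299,162) looks like a plate screw, and the arm hides the hole. I'll back off and turn to the pinch pose.

```bash
python3 - <<'E'
from nx import *
r=toolR(.75,True,1);d=r.apply([0,0,1])
ball=case2w([.0954,-.094,.1325])
print(r.apply([1,0,0]),r.apply([0,1,0]))
print(rel(p0,r0,p0+[-.15,-.02,.02],r))
print(rel(p0,r0,ball-.08*d,r))
E
```

```text
[ 0.67945868 -0.05447295  0.73168887] [-7.99146940e-02 -9.96801706e-01  7.97972799e-17]
([-0.505, 0.497, 1.511], [-0.0316, -0.1419, -0.0465])
([-0.505, 0.497, 1.511], [-0.0948, -0.0823, 0.1206])
```

Request:
jog_arm:
  plan:
    - [[0, 0, 0], [-0.005, -0.04, -0.02], 0.03]
    - [[-0.05, 0.05, 0.15], [-0.02, -0.08, -0.04], 0.03]
    - [[-0.5, 0.5, 1.51], [-0.03, -0.14, -0.046], 0.03]
    - [[-0.5, 0.5, 1.51], [-0.03, -0.14, -0.046], 0.03]
    - [[-0.5, 0.5, 1.51], [-0.03, -0.14, -0.046], 0.03]
    - [[-0.5, 0.5, 1.51], [-0.03, -0.14, -0.046], 0.03]
    - [[-0.5, 0.5, 1.51], [-0.03, -0.14, -0.046], 0.03]
    - [[-0.5, 0.5, 1.51], [-0.03, -0.14, -0.046], 0.03]

```text
clock: 7.23
position: [0.5148, 0.0373, 0.3348]
ee_rot: [0.907, 0.33, 0.257, 0.041]
ft_force: [-0.2, -0.2, 0.0]
grip_width: 0.353
grasp_force: 0.0
```

```bash
python3 - <<'E'
from nx import *
info()
r=toolR(.75,True,1);d=r.apply([0,0,1])
ball=case2w([.0954,-.094,.1325])
print(rel(p0,r0,ball-.08*d,r))
E
```

```text
7.23 case [-0.0509 -0.031   0.3348] q [-0.17 -0.37  0.02  1.98 -0.02  1.   -1.02] F [-0.2 -0.2  0. ] g 0.0301 0.0 z [ 0.493  0.096 -0.864]
([-0.243, 0.245, 0.715], [-0.0548, 0.066, 0.1617])
```

Request:
jog_arm:
  plan:
    - [[-0.24, 0.24, 0.71], [-0.02, 0.04, 0.05], 0.03]
    - [[-0.24, 0.24, 0.71], [-0.05, 0.066, 0.1], 0.03]
    - [[-0.24, 0.24, 0.71], [-0.055, 0.066, 0.162], 0.03]
    - [[-0.24, 0.24, 0.71], [-0.055, 0.066, 0.162], 0.03]
    - [[-0.24, 0.24, 0.71], [-0.055, 0.066, 0.162], 0.03]
    - [[-0.24, 0.24, 0.71], [-0.055, 0.066, 0.162], 0.03]
    - [[-0.24, 0.24, 0.71], [-0.055, 0.066, 0.162], 0.03]
    - [[-0.24, 0.24, 0.71], [-0.055, 0.066, 0.162], 0.03]

```text
clock: 7.9
position: [0.5965, -0.0316, 0.1847]
ee_rot: [0.918, -0.032, 0.395, 0.016]
ft_force: [0.4, -0.3, -0.4]
grip_width: 0.357
grasp_force: 0.0
```

```bash
python3 - <<'E'
from nx import *
info()
t=camera("top");s=camera("scene");w=camera("wrist")
for nm,P in(("deck",case2w([.006,-.094,.08])),("grip",case2w([.0954,-.094,.1325])),("tcp",p0),("tcp-20",p0-r0.apply([0,0,.02]))):
    print(nm,*[proj(c,P).round(1) for c in(t,s,w)])
big=np.zeros((600,800,3),np.uint8)
big[:384,:512]=w["img"]
big[:280,512:800]=cv2.resize(t["img"][115:185,250:322],(288,280),interpolation=cv2.INTER_CUBIC)
big[284:600,512:800]=cv2.resize(s["img"][165:244,150:222],(288,316),interpolation=cv2.INTER_CUBIC)
cv2.imwrite("pics/m1.png",big[:,:,::-1])
E
```

```text
7.9 case [ 0.0361 -0.0932  0.1847] q [ 0.25 -0.2  -0.32  2.32  0.29  0.22 -1.99] F [ 0.4 -0.3 -0.4] g 0.0305 0.0 z [ 0.724 -0.055 -0.688]
deck [290.4 175.1] [212.7 191.3] [254.4 288.2]
grip [294.7 128.8] [177.9 203.5] [255.6 183.7]
tcp [293.9 153.9] [197.9 171.2] [254.2 219.4]
tcp-20 [293.9 160.5] [202.8 162.6] [254.  232.3]
```

View pics/m1.png

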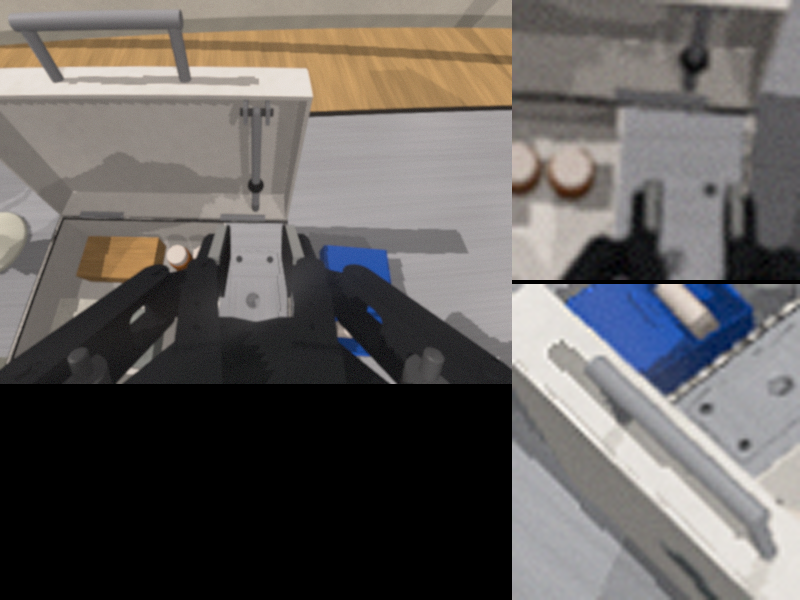

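The wrist view shows the ball grip at (256,185), screws at (239,259) and (269,259), and the holding hole at (252,299). The scene view shows the hole at about (217.2,190.2). The open fingertips show about 20 mm behind the reported TCP in the top view, which fits the missed first grip. Next I locate the hole and plan the draw.

```bash
cat >> h.py <<'E'
from scipy.optimize import brentq
def solve(tx,tz):
    f=lambda th: np.hypot(*(lidpt(th,.14,.009,0)-[tx,0,tz])[[0,2]])-.131
    g=np.linspace(1.75,.85,91);v=[f(x) for x in g];out=[]
    for i in range(90):
        if v[i]*v[i+1]<0:
            th=brentq(f,g[i+1],g[i]);P=lidpt(th,.14,.009,-.094);T=np.array([tx,-.094,tz]);out.append((th,T+(P-T)*45/131,P))
    return out
E
python3 - <<'E'
from nx import *
s=camera("scene");w=camera("wrist");print("cam in tool",r0.inv().apply(w["extrinsics"][:3,3]-p0))
for n,c,L in(("s",s,[(217.2,190.2),(198.2,196),(207.7,205)]),("w",w,[(252,299),(239,259),(269,259)])):
    # refine blobs: darkest centroid around
    g=cv2.cvtColor(c["img"],cv2.COLOR_RGB2GRAY).astype(float)
    for u in L:
        x,y=np.round(u).astype(int);k=5 if n=="s" else 9
        p=g[y-k:y+k+1,x-k:x+k+1];wt=np.clip(np.median(p)-12-p,0,None)
        yy,xx=np.mgrid[y-k:y+k+1,x-k:x+k+1];q=(np.sum(wt*xx)/wt.sum(),np.sum(wt*yy)/wt.sum())
        print(n,u,np.round(q,1),w2case(onplane(c,u,.08)).round(4),w2case(onplane(c,q,.08)).round(4))
for tx,tz in[(.09,.0879),(.085,.088),(.08,.088),(.07,.088),(.06,.088),(.04,.088),(.02,.088),(0,.088),(-.004,.088),(0,.071),(-.004,.071),(-.008,.071)]:
    print(tx,tz,[(round(a,3),b.round(4)[[0,2]],p.round(3)[[0,2]]) for a,b,p in solve(tx,tz)])
E
```

```text
cam in tool [ 0.07575797  0.00046249 -0.17151488]
s (217.2, 190.2) [217.5 190.1] [-0.0029 -0.0893  0.08  ] [-0.0037 -0.0891  0.08  ]
s (198.2, 196) [197.4 195.3] [ 0.0366 -0.1074  0.08  ] [ 0.0367 -0.11    0.08  ]
s (207.7, 205) [207.6 204.9] [ 0.0373 -0.0758  0.08  ] [ 0.0371 -0.0762  0.08  ]
w (252, 299) [250.8 301.3] [-0.0032 -0.0922  0.08  ] [-0.0053 -0.0911  0.08  ]
w (239, 259) [235.7 258.4] [ 0.0359 -0.0779  0.08  ] [ 0.0365 -0.0744  0.08  ]
w (269, 259) [269.3 260.2] [ 0.0363 -0.1093  0.08  ] [ 0.035  -0.1096  0.08  ]
0.09 0.0879 [(1.686, array([0.0952, 0.1326]), array([0.105, 0.218]))]
0.085 0.088 []
0.08 0.088 []
0.07 0.088 [(1.338, array([0.0653, 0.1328]), array([0.056, 0.218]))]
0.06 0.088 [(1.371, array([0.0603, 0.133 ]), array([0.061, 0.219]))]
0.04 0.088 [(1.33, array([0.0453, 0.1327]), array([0.055, 0.218]))]
0.02 0.088 [(1.266, array([0.0291, 0.1321]), array([0.047, 0.216]))]
0 0.088 [(1.197, array([0.0128, 0.1311]), array([0.037, 0.214]))]
-0.004 0.088 [(1.182, array([0.0095, 0.1309]), array([0.035, 0.213]))]
0 0.071 [(0.985, array([0.0035, 0.1159]), array([0.01 , 0.202]))]
-0.004 0.071 [(0.98, array([0.0006, 0.1158]), array([0.01 , 0.201]))]
-0.008 0.071 [(0.975, array([-0.0022,  0.1156]), array([0.009, 0.201]))]
```

The hole is at case x ≈ -3.5 mm, consistent in both views. Now the ball grasp.

```bash
python3 - <<'E'
from nx import *
r=toolR(.75,True,1);d=r.apply([0,0,1])
ball=case2w([.0954,-.0935,.1325])
for k in(-.03,.03):print(rel(p0,r0,ball+k*d,r))
E
```

```text
([-0.003, 0.008, 0.012], [0.0005, -0.0005, 0.0493])
([-0.003, 0.008, 0.012], [0.001, -0.0003, 0.1093])
```

Request:
jog_arm:
  plan:
    - [[0, 0.008, 0.012], [0.0005, 0, 0.03], 0.03]
    - [[0, 0.008, 0.012], [0.0005, 0, 0.06], 0.03]
    - [[0, 0.008, 0.012], [0.001, 0, 0.09], 0.03]
    - [[0, 0.008, 0.012], [0.001, 0, 0.109], 0.03]
    - [[0, 0.008, 0.012], [0.001, 0, 0.109], 0.03]

```text
clock: 8.57
position: [0.6472, -0.0421, 0.1442]
ee_rot: [0.918, -0.042, 0.395, 0.008]
ft_force: [0.4, 0.8, 0.3]
grip_width: 0.353
grasp_force: 0.0
```

```bash
python3 - <<'E'
from nx import *
info()
t=camera("top");s=camera("scene");w=camera("wrist")
B=case2w([.0954,-.094,.1325])
for nm,P in(("grip",B),("tcp",p0),("tcp-20",p0-r0.apply([0,0,.02]))):
    print(nm,*[proj(c,P).round(1) for c in(t,s,w)])
big=np.zeros((400,800,3),np.uint8)
big[:400,:400]=cv2.resize(w["img"][120:260,186:326],(400,400),interpolation=cv2.INTER_CUBIC)
big[:400,400:]=cv2.resize(t["img"][105:165,265:325],(400,400),interpolation=cv2.INTER_CUBIC)
cv2.imwrite("pics/m2.png",big[:,:,::-1])
E
```

```text
8.57 case [ 0.0874 -0.0996  0.1442] q [ 0.04 -0.01 -0.1   2.26  0.8   0.12 -2.48] F [0.4 0.8 0.3] g 0.0302 0.0 z [ 0.725 -0.047 -0.687]
grip [294.7 128.8] [177.9 203.5] [252.4 214.3]
tcp [297.6 131.7] [178.3 196.2] [259.9 218. ]
tcp-20 [297.7 137.7] [182.9 188. ] [260.2 230.8]
```

View pics/m2.png

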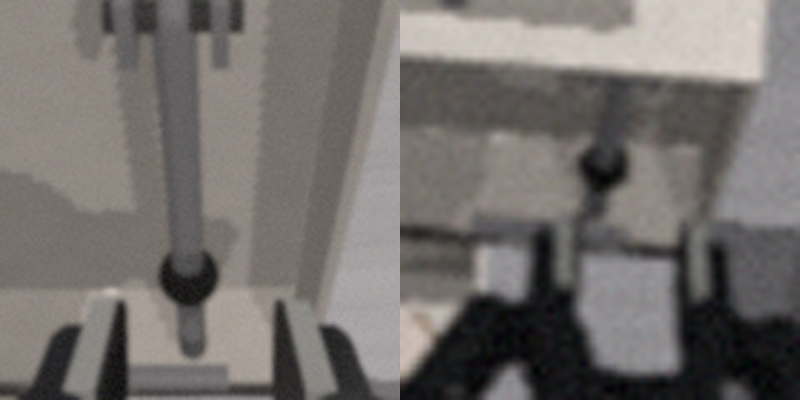

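The hand stopped short with q6 near its singular lower end. I'll back off slightly, steepen the pitch to about 0.9 and approach again.

```bash
python3 - <<'E'
from nx import *
r=toolR(.9,True,1);d=r.apply([0,0,1])
ball=case2w([.0954,-.0935,.1325])
for k in(-.04,.03):print(rel(p0,r0,ball+k*d,r))
E
```

```text
([-0.017, -0.142, -0.011], [0.0028, -0.0025, -0.0252])
([-0.017, -0.142, -0.011], [-0.0071, -0.0013, 0.0441])
```

Request:
jog_arm:
  plan:
    - [[-0.01, -0.07, -0.005], [0.003, -0.0025, -0.025], 0.03]
    - [[-0.017, -0.142, -0.011], [0.003, -0.0025, -0.025], 0.03]
    - [[-0.017, -0.142, -0.011], [0.003, -0.0025, -0.025], 0.03]
    - [[-0.017, -0.142, -0.011], [0.003, -0.0025, -0.025], 0.03]
    - [[-0.017, -0.142, -0.011], [0.003, -0.0025, -0.025], 0.03]
    - [[-0.017, -0.142, -0.011], [0.003, -0.0025, -0.025], 0.03]

```text
clock: 9.22
position: [0.6306, -0.0372, 0.1636]
ee_rot: [0.943, -0.04, 0.33, 0.014]
ft_force: [-0.9, -0.8, -1.0]
grip_width: 0.348
grasp_force: 0.0
```

```bash
python3 - <<'E'
from nx import *
info()
r=toolR(.9,True,1);d=r.apply([0,0,1])
ball=case2w([.0954,-.0935,.1325])
for k in(-.04,.03):print(rel(p0,r0,ball+k*d,r))
w=camera("wrist");print(proj(w,ball),proj(w,p0))
g=w["img"].astype(int).sum(2);x,y=proj(w,ball).astype(int)
m=(g[y-25:y+25,x-25:x+25]<110);yy,xx=np.nonzero(m);print("ball px",xx.mean()+x-25,yy.mean()+y-25,m.sum())
E
```

```text
9.22 case [ 0.0705 -0.096   0.1636] q [ 0.03 -0.05 -0.1   2.16  0.26  0.37 -1.93] F [-0.9 -0.8 -1. ] g 0.0297 0.0 z [ 0.621 -0.053 -0.782]
([0.004, -0.002, -0.003], [0.0002, -0.0025, -0.0002])
([0.004, -0.002, -0.003], [0.0, -0.0028, 0.0698])
[252.12984818 199.23455802] [255.22403924 218.4924619 ]
ball px 252.13861386138615 203.77227722772278 101
```

Request:
jog_arm:
  plan:
    - [[0.004, -0.002, -0.003], [0, -0.0028, 0.015], 0.03]
    - [[0.004, -0.002, -0.003], [0, -0.0028, 0.035], 0.03]
    - [[0.004, -0.002, -0.003], [0, -0.0028, 0.055], 0.03]
    - [[0.004, -0.002, -0.003], [0, -0.0028, 0.07], 0.03]
    - [[0.004, -0.002, -0.003], [0, -0.0028, 0.07], 0.03]

```text
clock: 9.68
position: [0.6734, -0.0376, 0.105]
ee_rot: [0.944, -0.037, 0.326, 0.012]
ft_force: [0.3, 0.3, -0.8]
grip_width: 0.355
grasp_force: 0.0
```

```bash
python3 - <<'E'
from nx import *
info()
r=toolR(.9,True,1);d=r.apply([0,0,1])
ball=case2w([.0954,-.0935,.1325])
print(rel(p0,r0,ball+.03*d,r), r0.inv().apply(ball-p0))
w=camera("wrist");print(proj(w,ball),proj(w,p0))
t=camera("top");g=cv2.cvtColor(t["img"],cv2.COLOR_RGB2GRAY)
print(proj(t,ball),proj(t,p0));print(g[120:142:1,282:312:1])
E
```

```text
9.68 case [ 0.1132 -0.093   0.105 ] q [ 0.01  0.14 -0.07  2.11  0.38  0.26 -2.04] F [ 0.3  0.3 -0.8] g 0.0303 0.0 z [ 0.615 -0.048 -0.787]
([-0.002, 0.006, 0.001], [0.0031, 0.0005, -0.0027]) [ 0.00297596  0.0004533  -0.03267565]
[255.90158025 236.57923934] [255.21708527 218.46588057]
[294.46179783 128.74188282] [293.98988055 122.91860582]
[[ 84  82  82  82  86  78  85  84  86  82  81  86  78  73  62  68  66  68
   78  77  78  82  79  81  78  81  75  80  77  85]
 [ 86  80  79  80  78  81  81  83  76  83  83  83  76  69  63  70  68  74
   79  80  80  80  84  81  83  75  83  79  82  80]
 [ 79  79  83  83  85  81  84  83  77  81  78  83  75  66  64  65  69  74
   80  75  76  79  78  81  83  78  80  80  80  79]
 [ 89  86  82  86  84  83  77  84  78  83  84  88  68  56  65  64  69  78
   79  79  86  85  75  80  80  79  74  83  86  79]
 [112 104 101 101  99  86  75  82  82  87 100 100  84  66  66  66  69  87
   86  96  91  84  78  79  76  77  73  82  77  80]
 [135 130 106  95  82  66  67  82  93  97 108  99  81  61  60  70  82 100
  100 102 101  88  76  83  78  80  77  78  79  82]
 [126 114
[... 1291 characters left out ...]
 53  72 106 131 137 138
  136 119  74  27  13  15  17  24  26  22  36  75]
 [ 29  25  23  29  21  24  42  90 123 126 103  77  71  92 119 132 135 132
  133 123  79  33  17  19  16  18  21  19  21  44]
 [ 25  27  22  24  21  24  22  54  83 103  98  96  93 104 114 123 125 131
  140 120  83  34  11  17  17  24  16  18  15  13]
 [ 25  21  28  21  17  24  21  27  66  87  94  93  90  93  92  95 103 117
  135 130 102  38  11  18  23  16  19  13  18  16]
 [ 24  25  26  32  23  25  15  33  49  78  88  85  86  89  91  88 103 113
  127 123  91  39  10  12  25  21  20  21  19  15]
 [ 21  29  21  26  16  19  21  28  43  54  72  68  79  84  87  80  81  90
   94  86  69  35  20  26  12  14   5  20  13   4]]
```

The ball at (295,129) is centred between the fingers, with the tips about 10 mm past it. Closing now.

Request:
jog_arm:
  plan:
    - [[0, 0, 0], [0.002, 0, 0.002], 0.03]
    - [[0, 0, 0], [0.002, 0, 0.002], 0.0]
    - [[0, 0, 0], [0.002, 0, 0.002], 0.0]
    - [[0, 0, 0], [0.002, 0, 0.002], 0.0]
    - [[0, 0, 0], [0.002, 0, 0.002], 0.0]
  force: 40

```text
clock: 10.2
position: [0.6777, -0.038, 0.1098]
ee_rot: [0.944, -0.038, 0.329, 0.012]
ft_force: [-0.7, -2.8, 3.1]
grip_width: 0.148
grasp_force: 39.0
```

```bash
cat >> h.py <<'E'
def ball(th,ps):
    P=lidpt(th,.14,.009,-.094);e=np.array([-np.sin(ps),0,-np.cos(ps)])
    return P+.086*e,P+.131*e
E
python3 - <<'E'
from nx import *
info()
print(p0.tolist(),r0.as_quat().tolist())
b0,t0=ball(1.69,.119)
th=[1.69]*4+list(np.linspace(1.69,1.18,9)[1:]);ps=list(np.linspace(.119,.35,5)[1:])+list(np.linspace(.35,.30,9)[1:])
for a,b in zip(th,ps):
    B,T=ball(a,b);print(round(a,3),round(b,3),"tip",T[[0,2]].round(4),rel(p0,r0,p0+R.from_euler('z',yaw).apply(B-b0),r0)[1])
E
```

```text
10.2 case [ 0.1175 -0.0931  0.1098] q [ 0.01  0.14 -0.07  2.1   0.37  0.26 -2.04] F [-0.7 -2.8  3.1] g 0.0126 39.0 z [ 0.62  -0.048 -0.783]
[0.6776718713904928, -0.03798748180439546, 0.10979318149698354] [0.9435045514562314, -0.03751937794470298, 0.3289969236350384, 0.0123483561132325]
1.69 0.177 tip [0.0826 0.089 ] [-0.0034, -0.0, -0.0036]
1.69 0.234 tip [0.0751 0.0905] [-0.0066, -0.0, -0.0074]
1.69 0.292 tip [0.0678 0.0925] [-0.0095, -0.0, -0.0114]
1.69 0.35 tip [0.0607 0.0949] [-0.0122, -0.0, -0.0156]
1.626 0.344 tip [0.0526 0.0959] [-0.018, -0.0, -0.0217]
1.562 0.337 tip [0.0445 0.0965] [-0.0242, -0.0, -0.0274]
1.499 0.331 tip [0.0363 0.0964] [-0.0308, -0.0001, -0.0327]
1.435 0.325 tip [0.0281 0.0958] [-0.0377, -0.0001, -0.0375]
1.371 0.319 tip [0.02   0.0946] [-0.045, -0.0001, -0.0418]
1.307 0.312 tip [0.012  0.0929] [-0.0525, -0.0001, -0.0457]
1.244 0.306 tip [0.0041 0.0906] [-0.0603, -0.0001, -0.0491]
1.18 0.3 tip [-0.0037  0.0877] [-0.0683, -0.0001, -0.0519]
```

Gripped. Drawing forward.

Request:
jog_arm:
  plan:
    - [[0, 0, 0], [-0.0034, 0, -0.0036], 0.0]
    - [[0, 0, 0], [-0.0066, 0, -0.0074], 0.0]
    - [[0, 0, 0], [-0.0095, 0, -0.0114], 0.0]
    - [[0, 0, 0], [-0.0122, 0, -0.0156], 0.0]
    - [[0, 0, 0], [-0.018, 0, -0.0217], 0.0]
    - [[0, 0, 0], [-0.0242, 0, -0.0274], 0.0]
    - [[0, 0, 0], [-0.0308, 0, -0.0327], 0.0]
    - [[0, 0, 0], [-0.0308, 0, -0.0327], 0.0]

```text
clock: 10.87
position: [0.6302, -0.0339, 0.1135]
ee_rot: [0.944, -0.037, 0.327, 0.012]
ft_force: [-0.7, -2.6, -3.6]
grip_width: 0.147
grasp_force: 39.1
```

```bash
cat >> nx.py <<'E'
G0=np.array([0.67767,-0.03799,0.10979])
def lidang(c,Q=((.16,.035,-.13),(.16,.0175+.0,-.0))): pass
def state():
    # ball from tcp displacement -> (theta, psi, tip); exact for fixed orientation
    from scipy.optimize import fsolve
    b0,_=ball(1.69,.119);b=b0+R.from_euler('z',-yaw).apply(p0-G0)
    best=None
    for g in((1.6,.3),(1.3,.3),(1.1,.2),(1.0,.1)):
        x,_,k,_=fsolve(lambda v:(ball(*v)[0]-b)[[0,2]],g,full_output=True)
        if k==1 and x[1]>.05: best=x;break
    print("ball",b.round(4),"th,psi",best,"tip",None if best is None else ball(*best)[1].round(4))
E
python3 - <<'E'
from nx import *
info();state()
for th,ps in zip(np.linspace(1.499,1.18,7)[1:],np.linspace(.331,.3,7)[1:]):
    b,T=ball(th,ps);print(round(th,3),T.round(4),rel(p0,r0,G0+R.from_euler('z',yaw).apply(b-ball(1.69,.119)[0]),r0))
s=camera("scene");t=camera("top")
sm=t["img"][95:185,250:330];a=cv2.resize(sm,(400,450),interpolation=cv2.INTER_CUBIC);b=cv2.resize(s["img"][140:240,140:230],(400,444),interpolation=cv2.INTER_CUBIC)
cv2.imwrite("pics/x1.png",np.hstack([a[:444],b])[:,:,::-1])
for c in(t,s): print([proj(c,case2w(lidpt(th,.16,.035,-.13))).round(1).tolist() for th in(1.4,1.5,1.6,1.69)])
E
```

```text
10.87 case [ 0.0698 -0.0928  0.1135] q [ 0.01  0.03 -0.08  2.2   0.37  0.27 -2.05] F [-0.7 -2.6 -3.6] g 0.0125 39.1 z [ 0.616 -0.048 -0.786]
ball [ 0.0477 -0.0937  0.1363] th,psi [1.42285991 0.24119769] tip [ 0.037  -0.094   0.0926]
1.446 [ 0.0295 -0.094   0.0959] ([0.0, 0.0, 0.0], [-0.0016, 0.0002, -0.0041])
1.393 [ 0.0228 -0.094   0.0951] ([0.0, 0.0, 0.0], [-0.0076, 0.0002, -0.0078])
1.34 [ 0.016  -0.094   0.0938] ([0.0, 0.0, 0.0], [-0.0138, 0.0002, -0.0112])
1.286 [ 0.0093 -0.094   0.0922] ([0.0, 0.0, 0.0], [-0.0202, 0.0002, -0.0142])
1.233 [ 0.0028 -0.094   0.0901] ([0.0, 0.0, 0.0], [-0.0267, 0.0002, -0.0169])
1.18 [-0.0037 -0.094   0.0877] ([0.0, 0.0, 0.0], [-0.0334, 0.0002, -0.0192])
[[318.2, 122.6], [318.6, 113.9], [319.0, 105.6], [319.2, 98.6]]
[[159.8, 156.4], [152.8, 162.1], [146.0, 168.2], [140.2, 174.2]]
```

```bash
cat >> h.py <<'E'
def lidmeas(t,y=-.115):
    g=cv2.cvtColor(t["img"],cv2.COLOR_RGB2GRAY).astype(int)
    c=int(round(proj(t,case2w(lidpt(1.3,.16,.02,y)))[0]));col=g[60:190,c-1:c+2].mean(1)
    # white front face spans edges b=.035 (upper) and b=0 (lower)
    for th in np.arange(.9,1.75,.1): print(round(th,2),[round(proj(t,case2w(lidpt(th,.16,b,y)))[1],1) for b in(.035,0)],end=' ')
    print("\ncol",c,"bright rows",(np.nonzero(col>165)[0]+60).tolist())
E
python3 - <<'E'
from nx import *
t=camera("top")
for y in(-.12,-.105,.1): lidmeas(t,y)
E
```

```text
0.9 [np.float64(167.0), np.float64(183.0)] 1.0 [np.float64(158.3), np.float64(175.6)] 1.1 [np.float64(149.3), np.float64(167.6)] 1.2 [np.float64(140.2), np.float64(159.2)] 1.3 [np.float64(131.1), np.float64(150.5)] 1.4 [np.float64(122.2), np.float64(141.6)] 1.5 [np.float64(113.5), np.float64(132.8)] 1.6 [np.float64(105.2), np.float64(124.0)] 1.7 [np.float64(97.5), np.float64(115.5)] 
col 311 bright rows [118, 119, 120, 121, 122, 123, 124, 125, 126, 127, 128, 129, 130, 131, 132, 133, 134, 135, 136, 137]
0.9 [np.float64(166.4), np.float64(182.4)] 1.0 [np.float64(157.7), np.float64(175.0)] 1.1 [np.float64(148.7), np.float64(167.0)] 1.2 [np.float64(139.6), np.float64(158.6)] 1.3 [np.float64(130.5), np.float64(149.9)] 1.4 [np.float64(121.5), np.float64(141.0)] 1.5 [np.float64(112.9), np.float64(132.2)] 1.6 [np.float64(104.6), np.float64(123.4)] 1.7 [np.float64(96.9), np.float64(114.9)] 
col 303 bright rows [118, 119, 120, 121, 122, 123, 124, 125, 126, 127, 128, 129, 130, 131, 132, 133, 134, 135, 136, 137]
0.9 [np.float64(158.4), np.float64(174.5)] 1.0 [np.float64(149.7), np.float64(167.0)] 1.1 [np.float64(140.8), np.float64(159.0)] 1.2 [np.float64(131.7), np.float64(150.6)] 1.3 [np.float64(122.7), np.float64(142.0)] 1.4 [np.float64(113.8), np.float64(133.2)] 1.5 [np.float64(105.3), np.float64(124.4)] 1.6 [np.float64(97.1), np.float64(115.7)] 1.7 [np.float64(89.5), np.float64(107.3)] 
col 190 bright rows [110, 111, 112, 113, 114, 115, 116, 117, 118, 119, 120, 121, 122, 123, 124, 125, 126, 127, 128]
```

Top-view lid edges at rows 117.5 and 137.5 give a lid angle of 1.445 rad, close to the 1.42 from kinematics. Continuing to above the hole.

Request:
jog_arm:
  plan:
    - [[0, 0, 0], [-0.002, 0, -0.0035], 0.0]
    - [[0, 0, 0], [-0.008, 0, -0.0072], 0.0]
    - [[0, 0, 0], [-0.0142, 0, -0.0105], 0.0]
    - [[0, 0, 0], [-0.0206, 0, -0.0135], 0.0]
    - [[0, 0, 0], [-0.0271, 0, -0.0162], 0.0]
    - [[0, 0, 0], [-0.0338, 0, -0.0185], 0.0]
    - [[0, 0, 0], [-0.0338, 0, -0.0185], 0.0]

```text
clock: 11.6
position: [0.5933, -0.0307, 0.1075]
ee_rot: [0.944, -0.037, 0.327, 0.012]
ft_force: [0.3, -4.5, -3.2]
grip_width: 0.151
grasp_force: 39.2
```

```bash
sed -i 's/b0,_=ball(1.69,.119);b=b0/b0,_=ball(1.69,.119);b0=b0+[0,0,.001];b=b0/' nx.py; python3 - <<'E'
from nx import *
info();state()
t=camera("top")
for y in(-.12,-.105,.1): lidmeas(t,y)
w=camera("wrist");s=camera("scene")
for P in([-.0035,-.094,.08],[-.0035,-.094,.088]): print(proj(w,case2w(P)),proj(s,case2w(P)))
a=cv2.resize(w["img"][140:340,156:356],(400,400),interpolation=cv2.INTER_CUBIC);u,v=proj(s,case2w([0,-.094,.08])).astype(int)
b=cv2.resize(s["img"][v-40:v+40,u-40:u+40],(400,400),interpolation=cv2.INTER_CUBIC);print(u,v)
cv2.imwrite("pics/x2.png",np.hstack([a,b])[:,:,::-1])
E
```

```text
11.6 case [ 0.0328 -0.0926  0.1075] q [ 0.01 -0.04 -0.09  2.29  0.4   0.25 -2.1 ] F [ 0.3 -4.5 -3.2] g 0.0129 39.2 z [ 0.617 -0.047 -0.785]
ball [ 0.0107 -0.0935  0.1313] th,psi [1.1904332  0.30317964] tip [-0.0027 -0.094   0.0883]
0.9 [np.float64(167.0), np.float64(183.0)] 1.0 [np.float64(158.3), np.float64(175.6)] 1.1 [np.float64(149.3), np.float64(167.6)] 1.2 [np.float64(140.2), np.float64(159.2)] 1.3 [np.float64(131.1), np.float64(150.5)] 1.4 [np.float64(122.2), np.float64(141.6)] 1.5 [np.float64(113.5), np.float64(132.8)] 1.6 [np.float64(105.2), np.float64(124.0)] 1.7 [np.float64(97.5), np.float64(115.5)] 
col 311 bright rows [144, 145, 146, 147, 148, 149, 150, 151, 152, 153, 154, 155, 156, 157, 158, 159, 160, 161]
0.9 [np.float64(166.4), np.float64(182.4)] 1.0 [np.float64(157.7), np.float64(175.0)] 1.1 [np.float64(148.7), np.float64(167.0)] 1.2 [np.float64(139.6), np.float64(158.6)] 1.3 [np.float64(130.5), np.float64(149.9)] 1.4 [np.float64(121.5), np.float64(141.0)] 1.5 [np.float64(112.9), np.float64(132.2)] 1.6 [np.float64(104.6), np.float64(123.4)] 1.7 [np.float64(96.9), np.float64(114.9)] 
col 303 bright rows [143, 144, 145, 146, 147, 148, 149, 150, 151, 152, 153, 154, 155, 156, 157, 158, 159, 160, 161]
0.9 [np.float64(158.4), np.float64(174.5)] 1.0 [np.float64(149.7), np.float64(167.0)] 1.1 [np.float64(140.8), np.float64(159.0)] 1.2 [np.float64(131.7), np.float64(150.6)] 1.3 [np.float64(122.7), np.float64(142.0)] 1.4 [np.float64(113.8), np.float64(133.2)] 1.5 [np.float64(105.3), np.float64(124.4)] 1.6 [np.float64(97.1), np.float64(115.7)] 1.7 [np.float64(89.5), np.float64(107.3)] 
col 190 bright rows [135, 136, 137, 138, 139, 140, 141, 142, 143, 144, 145, 146, 147, 148, 149, 150, 151]
[257.13744916 276.07823312] [215.9330455  188.78044253]
[257.17665685 275.52740431] [215.711235   186.75688023]
214 189
```

View pics/x2.png

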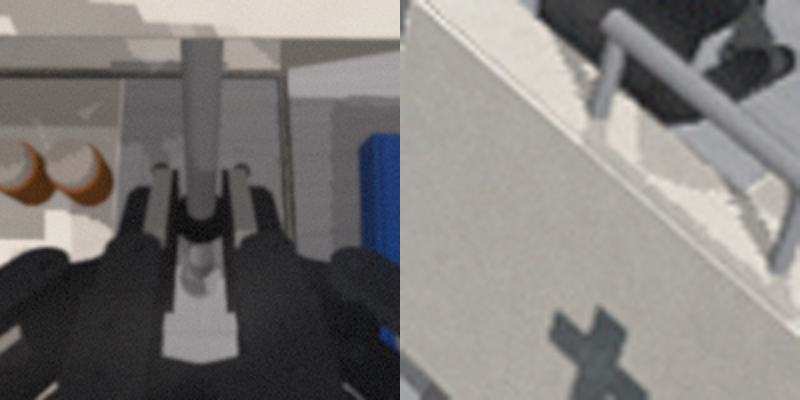

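The last view shows the rod tip ending at about (257,274) in wrist pixels, directly above the dark hole at around (255,281).

```bash
python3 - <<'E'
from nx import *
w=camera("wrist")
for u,z in(((254.5,281),.08),((255,278),.08),((257,274),.087),((257,272),.088)): print(u,w2case(onplane(w,u,z)).round(4))
print("ball seen",w2case(onplane(w,(257,249),.131)).round(4), proj(w,case2w([.0107,-.094,.1313])))
g=cv2.cvtColor(w["img"],cv2.COLOR_RGB2GRAY);print(g[256:300:2,244:270:2])
E
```

```text
(254.5, 281) [-0.0059 -0.092   0.08  ]
(255, 278) [-0.0038 -0.0924  0.08  ]
(257, 274) [-0.0013 -0.0939  0.087 ]
(257, 272) [ 0.0001 -0.0939  0.088 ]
ball seen [ 0.0104 -0.0937  0.131 ] [257.43785804 248.40444014]
[[ 29  28  10  19  10  20  18  11  22  23  25  23  32]
 [ 38  70  40  25  12  21  22  25  21  21  42  56  28]
 [ 43  86  85  50  38  27  18  23  35  62  94  87  35]
 [ 51  90  90  97  99  79  78  76  82  97 111  98  40]
 [ 53  96  98 114 122 110  98  93  98  98 108 101  38]
 [ 64 104 107 117 126 116 107  93  92 100 108 101  48]
 [ 68 109 112 115 126 119 104  98  93  95 112 104  47]
 [ 74 113 109 105 121 117 101  94  89  92 112 105  50]
 [100 139 123 104 105 112 101  90  80  95 119 115  59]
 [112 149 111 101  93  91  85  78  72 112 152 144  73]
 [124 137 107 107  97  88  78  75  82 127 139 121  70]
 [126 122 103 111 101  91  81  88 119 142 145 148  93]
 [128 121 106 113 108  98  93 124 142 144 140 157 100]
 [130 119 101 102  97  98  95 122 142 143 146 153 107]
 [133 137 103 102  96  95  97 109 137 142 152 155 106]
 [138 149 117 103  97  97  98 106 139 139 150 151 112]
 [140 157 144 121 107  98 101 111 133 147 153 153 121]
 [146 155 155 146 137 129 130 136 146 151 153 152 134]
 [148 154 154 154 152 148 148 155 150 151 153 152 135]
 [147 152 150 152 153 153 154 154 153 150 152 153 136]
 [147 153 154 150 151 152 149 151 153 152 152 150 144]
 [150 150 152 151 152 150 152 151 156 152 154 151 154]]
```

```bash
python3 - <<'E'
from nx import *
b0=solve(-.002,.087)[0]
print(b0)
for tz in(.085,.083,.081,.079,.077,.075,.073,.071,.070):
    a,b,_=solve(-.004,tz)[0];print(tz,round(a,3),(b-b0[1]).round(4)[[0,2]],rel(p0,r0,p0+R.from_euler('z',yaw).apply(b-b0[1]),r0)[1])
E
```

```text
(1.1775668735066795, array([ 0.01059616, -0.094     ,  0.13020112]), array([ 0.03466882, -0.094     ,  0.21276326]))
0.085 1.147 [-0.0027 -0.0018] [-0.0032, -0.0, -0.0003]
0.083 1.124 [-0.0037 -0.0035] [-0.0051, -0.0, 0.0004]
0.081 1.1 [-0.0048 -0.0053] [-0.007, -0.0, 0.0012]
0.079 1.076 [-0.0058 -0.0071] [-0.009, -0.0, 0.0019]
0.077 1.052 [-0.0069 -0.0089] [-0.0109, -0.0, 0.0027]
0.075 1.028 [-0.0079 -0.0107] [-0.0128, 0.0, 0.0035]
0.073 1.004 [-0.0089 -0.0126] [-0.0148, 0.0, 0.0043]
0.071 0.98 [-0.01   -0.0144] [-0.0168, 0.0, 0.0051]
0.07 0.968 [-0.0105 -0.0154] [-0.0177, 0.0, 0.0056]
```

Request:
jog_arm:
  plan:
    - [[0, 0, 0], [-0.0016, 0, 0], 0.0]
    - [[0, 0, 0], [-0.0032, 0, -0.0003], 0.0]
    - [[0, 0, 0], [-0.0042, 0, 0], 0.0]
    - [[0, 0, 0], [-0.0051, 0, 0.0004], 0.0]
    - [[0, 0, 0], [-0.006, 0, 0.0008], 0.0]
    - [[0, 0, 0], [-0.007, 0, 0.0012], 0.0]
    - [[0, 0, 0], [-0.007, 0, 0.0012], 0.0]

```text
clock: 12.38
position: [0.5902, -0.0304, 0.1032]
ee_rot: [0.944, -0.037, 0.328, 0.012]
ft_force: [-0.1, -3.7, -2.3]
grip_width: 0.145
grasp_force: 39.2
```

```bash
cat > st.py <<'E'
from nx import *
info();state()
t=camera("top")
g=cv2.cvtColor(t["img"],cv2.COLOR_RGB2GRAY).astype(int)
for y in(-.12,.1):
    c=int(round(proj(t,case2w(lidpt(1.1,.16,.02,y)))[0]));br=np.nonzero(g[60:200,c-1:c+2].mean(1)>165)[0]+60
    ths=np.linspace(.9,1.7,81)
    e=[[proj(t,case2w(lidpt(h,.16,b,y)))[1] for h in ths] for b in(.035,0)]
    print("lid",y,[round(float(np.interp(-v,-np.array(q)[::1] if q[0]<q[-1] else -np.array(q),ths)),3) for v,q in zip((br[0]-.5,br[-1]+.5),e)],br[0],br[-1])
E
python3 st.py
```

```text
12.38 case [ 0.0297 -0.0926  0.1032] q [ 0.01 -0.04 -0.1   2.3   0.43  0.24 -2.12] F [-0.1 -3.7 -2.3] g 0.0124 39.2 z [ 0.618 -0.047 -0.784]
ball [ 0.0076 -0.0935  0.127 ] th,psi [1.1293828  0.24362501] tip [-0.0033 -0.094   0.0833]
lid -0.12 [1.109, 1.113] 149 166
lid 0.1 [1.114, 1.13] 140 156
```

Request:
jog_arm:
  plan:
    - [[0, 0, 0], [-0.001, 0, 0.0003], 0.0]
    - [[0, 0, 0], [-0.002, 0, 0.0007], 0.0]
    - [[0, 0, 0], [-0.003, 0, 0.001], 0.0]
    - [[0, 0, 0], [-0.004, 0, 0.0015], 0.0]
    - [[0, 0, 0], [-0.004, 0, 0.0015], 0.0]

```text
clock: 12.85
position: [0.588, -0.0303, 0.0995]
ee_rot: [0.944, -0.037, 0.328, 0.012]
ft_force: [-0.2, -4.1, -1.9]
grip_width: 0.148
grasp_force: 39.2
```

```bash
python3 st.py
```

```text
12.85 case [ 0.0274 -0.0926  0.0995] q [ 0.01 -0.04 -0.1   2.31  0.45  0.23 -2.15] F [-0.2 -4.1 -1.9] g 0.0126 39.2 z [ 0.618 -0.047 -0.784]
ball [ 0.0053 -0.0935  0.1233] th,psi [1.07957529 0.1937521 ] tip [-0.0033 -0.094   0.0791]
lid -0.12 [1.065, 1.064] 153 170
lid 0.1 [1.07, 1.082] 144 160
```

Request:
jog_arm:
  plan:
    - [[0, 0, 0], [-0.001, 0, 0.0003], 0.0]
    - [[0, 0, 0], [-0.002, 0, 0.0007], 0.0]
    - [[0, 0, 0], [-0.003, 0, 0.001], 0.0]
    - [[0, 0, 0], [-0.004, 0, 0.0015], 0.0]
    - [[0, 0, 0], [-0.004, 0, 0.0015], 0.0]

```text
clock: 13.32
position: [0.5857, -0.0301, 0.0959]
ee_rot: [0.944, -0.037, 0.328, 0.012]
ft_force: [-0.2, -2.9, -2.0]
grip_width: 0.144
grasp_force: 39.2
```

```bash
python3 st.py
```

```text
13.32 case [ 0.0252 -0.0926  0.0959] q [ 0.02 -0.04 -0.11  2.32  0.47  0.22 -2.17] F [-0.2 -2.9 -2. ] g 0.0123 39.2 z [ 0.618 -0.047 -0.784]
ball [ 0.0031 -0.0935  0.1196] th,psi [1.03067941 0.14718127] tip [-0.0035 -0.094   0.0751]
lid -0.12 [1.009, 1.014] 158 174
lid 0.1 [1.014, 1.032] 149 164
```

Request:
jog_arm:
  plan:
    - [[0, 0, 0], [-0.001, 0, 0.0003], 0.0]
    - [[0, 0, 0], [-0.002, 0, 0.0007], 0.0]
    - [[0, 0, 0], [-0.0028, 0, 0.001], 0.0]
    - [[0, 0, 0], [-0.0028, 0, 0.001], 0.0]

```text
clock: 13.7
position: [0.5842, -0.03, 0.0934]
ee_rot: [0.944, -0.037, 0.328, 0.012]
ft_force: [-0.6, -2.9, -1.8]
grip_width: 0.151
grasp_force: 39.2
```

```bash
python3 st.py
```

```text
13.7 case [ 0.0237 -0.0926  0.0934] q [ 0.02 -0.04 -0.11  2.32  0.49  0.22 -2.19] F [-0.6 -2.9 -1.8] g 0.0129 39.2 z [ 0.618 -0.047 -0.784]
ball [ 0.0016 -0.0935  0.1172] th,psi [0.99888277 0.11871672] tip [-0.0037 -0.094   0.0725]
lid -0.12 [0.987, 0.988] 160 176
lid 0.1 [0.968, 1.006] 153 166
```

Request:
jog_arm:
  plan:
    - [[0, 0, 0], [-0.0008, 0, 0.0003], 0.0]
    - [[0, 0, 0], [-0.0016, 0, 0.0005], 0.0]
    - [[0, 0, 0], [-0.0016, 0, 0.0005], 0.0]

```text
clock: 14.0
position: [0.584, -0.0299, 0.0929]
ee_rot: [0.944, -0.037, 0.329, 0.012]
ft_force: [-1.4, -3.8, 2.5]
grip_width: 0.149
grasp_force: 39.5
```

```bash
python3 st.py
```

```text
14.0 case [ 0.0235 -0.0925  0.0929] q [ 0.02 -0.04 -0.11  2.32  0.5   0.21 -2.2 ] F [-1.4 -3.8  2.5] g 0.0127 39.5 z [ 0.62  -0.047 -0.783]
ball [ 0.0014 -0.0934  0.1167] th,psi [0.99250934 0.11220229] tip [-0.0037 -0.094   0.072 ]
lid -0.12 [0.987, 0.975] 160 177
lid 0.1 [0.98, 1.006] 152 166
```

The force along z turned from -1.8 to +2.5 N at a tip height of about 71 mm, with the lid near 0.98 rad, so the rod is bottomed. I'll release gently.

Request:
jog_arm:
  plan:
    - [[0, 0, 0], [0, 0, 0], 0.018]
    - [[0, 0, 0], [0, 0, 0], 0.022]
    - [[0, 0, 0], [0, 0, 0], 0.028]
    - [[0, 0, 0], [0, 0, 0], 0.03]
    - [[0, 0, 0], [0, 0, 0], 0.03]

```text
clock: 14.47
position: [0.5835, -0.0296, 0.0922]
ee_rot: [0.944, -0.037, 0.328, 0.012]
ft_force: [-0.0, 0.5, 0.2]
grip_width: 0.352
grasp_force: 0.0
```

```bash
python3 st.py
```

```text
14.47 case [ 0.0229 -0.0923  0.0922] q [ 0.02 -0.03 -0.11  2.32  0.5   0.21 -2.19] F [-0.   0.5  0.2] g 0.0301 0.0 z [ 0.619 -0.047 -0.784]
ball [ 0.0008 -0.0932  0.116 ] th,psi [0.98312467 0.10554187] tip [-0.0039 -0.094   0.0712]
lid -0.12 [0.987, 0.975] 160 177
lid 0.1 [0.98, 0.993] 152 167
```

Lid holds at 0.98 rad. Retreating straight back along the tool axis.

Request:
jog_arm:
  plan:
    - [[0, 0, 0], [0, 0, -0.008], 0.03]
    - [[0, 0, 0], [0, 0, -0.018], 0.03]
    - [[0, 0, 0], [0, 0, -0.03], 0.03]
    - [[0, 0, 0], [-0.003, 0, -0.045], 0.03]
    - [[0, 0, 0], [-0.008, 0, -0.065], 0.03]
    - [[0, 0, 0], [-0.015, 0, -0.085], 0.03]
    - [[0, 0, 0], [-0.015, 0, -0.085], 0.03]

```text
clock: 15.1
position: [0.5181, -0.0248, 0.1515]
ee_rot: [0.943, -0.037, 0.329, 0.012]
ft_force: [0.3, 0.1, 0.6]
grip_width: 0.351
grasp_force: 0.0
```

```bash
python3 - <<'E'
from st import *
w=camera("wrist");P=case2w([.0006,-.094,.1158]);u=proj(w,P);print("ball pred",u)
x,y=u.astype(int);m=w["img"][y-25:y+25,x-25:x+25].astype(int).sum(2)<110;yy,xx=np.nonzero(m);print(xx.mean()+x-25,yy.mean()+y-25,m.sum())
E
```

```text
15.1 case [-0.0427 -0.0927  0.1515] q [-0.04 -0.32 -0.08  2.41  0.26  0.4  -1.98] F [0.3 0.1 0.6] g 0.03 0.0 z [ 0.621 -0.047 -0.783]
ball [-0.0648 -0.0936  0.1753] th,psi [1.03275948 1.22021482] tip [-0.107  -0.094   0.1598]
lid -0.12 [0.987, 0.975] 160 177
lid 0.1 [0.98, 0.993] 152 167
ball pred [257.06701935 182.06763355]
255.96590909090907 186.0681818181818 88
```

```bash
python3 -c "
from workcell import *
print(hand_in())"
```

```text
the job is handed in; nothing more can be done
None
```

The lid stands propped at about 0.98 rad with the rod's tip seated near the bottom of the holding hole, the hand is clear of everything, and the job is handed in at about 15 s of robot time; no verdict came back, and I did not re-measure the four bystanders at the end.

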